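# Push the heel block down the wet-varnished drying lane

### The arm

A 6-joint arm with a two-finger parallel gripper is mounted at the origin on the work surface. World frame = base frame: x ahead of the robot, y to its left, z up, the work surface at z = 0. Lengths are in m, angles in degrees, forces in N, time in s.
With the tool pointing down it reaches from about 0.15 to 0.775 m from the base axis. Payload 6.1 kg.
Tool frame: the origin (TCP) lies at the very end of the fingers, on their centre line; the grasp point (between the pads) lies 19 mm behind it; z points along the fingers, y is the line along which they close (so a half turn about z gives the same grasp; the last joint's range is limited). The gripper opens to 85 mm and grips with 20 to 120 N. Pads are 22 mm wide; open, the fingers measure 114 mm over their backs; the gripper's body (76 mm by 85 mm) begins 54 mm behind the grasp point. The pads swing forward as they close: fully open they stand 13 mm farther back than shut.
Start: joints at [0, 7.208, -2.269, 80.523, 0, 90], TCP at [0.525, -0, 0.231] pointing down, gripper open.
Joint ranges: [-155.77, 155.77], [-54.66, 111.73], [-72.52, 77.12], [-102.08, 115.82], [-83.92, 84.16], [-180, 180]. Speed limits (degrees/s): [136.94, 136.94, 172.46, 180, 180, 180].

### API

Orientations are given as [roll, pitch, yaw] about the fixed x, y, z axes, in that order (R = Rz(yaw) Ry(pitch) Rx(roll)).
In Python, from station import env gives the robot as it stands.
- The arm moves only by the shell command python3 -m inch 'ROWS'. ROWS is JSON, a list of rows, each a list of 5 numbers: the gripper command: -1 is shut, 1 is fully open, values between are in proportion, then the shift along the tool's x, y, z in mm, then the turn about the tool's z in degrees. A call has 1 to 20 rows; each row shifts and turns the commanded pose from where the row before left it, along the tool's axes as they then stand; what a row does not reach is not made up. A row lasts 1/8 s, in which the tool goes at most 62.5 mm and 10.7 degrees, less where a joint would pass 70% of its speed; a pose out of reach is approached as far as the arm can. A call is refused whole if a number of a shift passes 62.5 or a number of a turn 10.7, either way. A call with a gripper value outside its range is refused whole. The fingers move at their own pace and stop on an object; the grip force is fixed at half the most. Time passes only in rows, so rows that do not move let the fingers close. It gives the time, the measured TCP pose, the force, the opening and the grip force at its end, in the units of the state.
- env.get_state(): the state, without advancing time (a new reading comes with each control period).
- env.get_image(name): name is "scene" or "side" or "wrist"; returns a dict with "frame" (480x640x3 uint8, blue, green, red), "camera_matrix" (3x3 intrinsics, pixels), "origin" and "orientation" of the camera in the world. Camera axes: x right, y down, z forward; pixel columns grow to the right and rows downward; lengths in m; the calibration is good to about 2 mm. A picture is of the moment at which its call begins. There is no depth.
- env.finish_job(): hands the job in; it is judged then, once.
The state is a dict: "clock": time; "joint_pos": joint angles; "joint_velocities": joint speeds; "joint_efforts": joint torques, N m; "position": TCP position; "eef_rot": TCP orientation; "force": force on the tool from outside, world axes, zero at the start; "ft_torque": the same for the moment, N m; "opening": finger opening in m; "finger_force": force on a finger pad.
Only numpy, scipy, OpenCV 4.12 (cv2) and the standard library are available. Lean on these libraries where they do the work, as an engineer would, in place of code of your own. Each camera call takes 0.05 s, during which the arm holds its last target. There are 200 camera calls.

### The job

The two guide rails of the drying lane are freshly varnished. Push the dark mahogany heel block from the bare apron in through the lane's open mouth and down between the rails until it stands wholly and squarely on the cork inlay, letting nothing touch either rail. Only push it along the board with the fingertips, never lifting or tipping it; leave the other things on the bench where they are and finish clear of everything.

Things in the scene. Friction and masses are not known exactly. Their poses are not given: they have to be found in the camera images.
- lane: Drying lane: pale flat board 500 x 150 x 8 mm fixed to the bench. x runs along the lane in the push direction (bare apron to cork inlay), y to the left of the push, z up. Origin on the lane's centre line at the board's underside (bench height). Board: x = -270 to +230 mm; apron without rails: x = -270 to -50; rails: x = -50 to +230. Open at both ends.
- rail_left: Left guide rail (brown wood, a brass dot near each end), 280 long, 12 thick, 36 mm high, fixed on the board at lane y = +49 mm (inner face +43), top 44 mm above the bench. Origin at the centre of its underside, axes as the lane's. Must not be touched. The clear lane between the rails is 86 mm wide.
- rail_right: Right guide rail, the same, at lane y = -49 mm (inner face at -43 mm). Must not be touched.
- mouth (a point): The middle of the lane's open mouth (x = -50 mm in the lane's frame), on the board's top face; axes as the lane's.
- inlay (a point): Centre of the cork inlay, a flush brown cork field 124 mm along the lane and as wide as the lane (86 mm), on the board's top face (x = +150 mm in the lane's frame); axes as the lane's.
- heel_block: Dark mahogany heel block, a box 100 (x) by 56 (y) by 40 mm (z) with a dark slot line along the middle of its top, about 0.14 kg, loose. Origin at the centre of its underside, z up, x along its length. Starts lying on the apron up to 25 mm off the lane's centre line and skewed by up to 0.3 rad. Slides with ordinary wood friction.
- rosette: Jacaranda soundhole rosette, a flat wooden ring 100 mm across, 5 mm thick, lies or stands on the bench; not part of the job. Origin at the centre of its underside.
- scraper: Blued steel cabinet scraper, a plate 130 x 60 x 4 mm, lies or stands on the bench; not part of the job. Origin at the centre of its underside.
- cork_block: Cork sanding block 100 x 60 x 35 mm, lies or stands on the bench; not part of the job. Origin at the centre of its underside.
- pin_pot: Squat terracotta pot of brass bridge pins, 84 mm across, 69 mm high with pins, lies or stands on the bench; not part of the job. Origin at the centre of its underside.
- glue_jar: Amber glue jar 60 mm across, 75 mm high, lies or stands on the bench; not part of the job. Origin at the centre of its underside.
- hammer: Small hammer 240 mm long, on the bench to the robot's right; not part of the job.
- brush: Brush 200 mm long, on the bench to the robot's left; not part of the job.

How it is judged (in metres and radians):
On the way:
1. the heel block passes in through the lane's mouth, near the lane's centre line (x of heel_block in the frame of mouth between -0.02 and 0.06 m and y of heel_block in the frame of mouth between -0.016 and 0.016 m), for 0.05 s.
At the end, for the whole second after the job is handed in: The heel block rests flat on the cork inlay: its centre within 12.5 mm of the inlay's centre along the lane and 16 mm across it, its length within 0.12 rad (7 degrees) of the lane's direction, and still (x of heel_block in the frame of inlay between -0.0125 and 0.0125 m and y of heel_block in the frame of inlay between -0.016 and 0.016 m and angle between the x axis of heel_block and the x axis of lane, either way round below 0.12 rad and z of heel_block in the frame of inlay below 0.003 m and angle between heel_block's own z axis and vertical below 0.05 rad and linear speed of heel_block below 0.01 m/s); the robot touches nothing.
It fails at once if a guide rail is touched by the block, the robot or anything else (contact force between any of rail_left, rail_right and anything else above 0.2 N).
It fails at once if the heel block is lifted more than 5 mm off the board or tipped (z of heel_block in the frame of inlay above 0.005 m or angle between heel_block's own z axis and vertical above 0.15 rad).
It fails at once if one of the other things on the bench is moved by more than 15 mm (distance of any of rosette, scraper, cork_block, pin_pot, glue_jar, hammer, brush from where it was at the start of the episode above 0.015 m).
It also fails if it takes over 72 s, if anything falls off the work surface, if the arm or the gripper's body presses on something with over 40 N, if the wrist force passes 120 N, or if a joint passes its speed limit or range.

## Working session

There is one attempt and no reset: what is moved stays moved. The work goes in short steps, Python scripts to look and compute and a shell command to move; the robot and the scene stay as the last step left them, time stands still between calls to the robot, and variables do not carry over. Pictures are saved under pics/ and viewed, at most 10 in all, crops included, and the job is handed in when it is done.

```bash
mkdir -p pics; ls
python3 - <<'E'
from station import env
import cv2,json
s=env.get_state();print(s['clock'],s['position'],s['eef_rot'],s['opening'])
for n in("scene","side"):
    d=env.get_image(n);cv2.imwrite(f'pics/{n}0.png',d['frame']);print(n,d['camera_matrix'],d['origin'],d['orientation'])
E
```

```text
pics
0.0 [ 5.24577754e-01 -8.34815764e-06  2.30506556e-01] [-1.79905511e+02 -3.07836829e-04  8.99968154e+01] 0.08541347878844764
scene [[484.86976625   0.         314.46198405]
 [  0.         484.86976625 237.56501172]
 [  0.           0.           1.        ]] [1.8022008  0.35561479 0.87322247] [-123.65634085   -0.47964777  106.08556354]
side [[454.99408545   0.         314.52200991]
 [  0.         454.99408545 239.90971289]
 [  0.           0.           1.        ]] [ 0.42195605 -0.83081663  0.87483583] [-132.98818857    0.89553333  -13.12511041]
```

View pics/scene0.png

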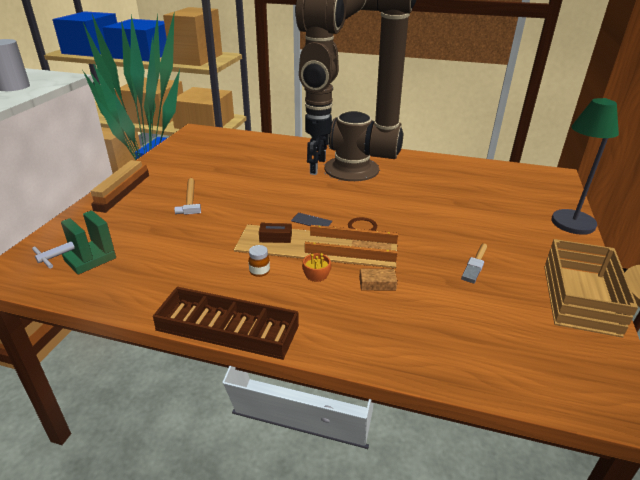

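The scene view shows the lane at about (240-400, 228-268), with the block at (275,232) and the rails on the right (world +y). The jar is at (259,262), the pot at (317,267) and the cork block at (378,280).

View pics/side0.png

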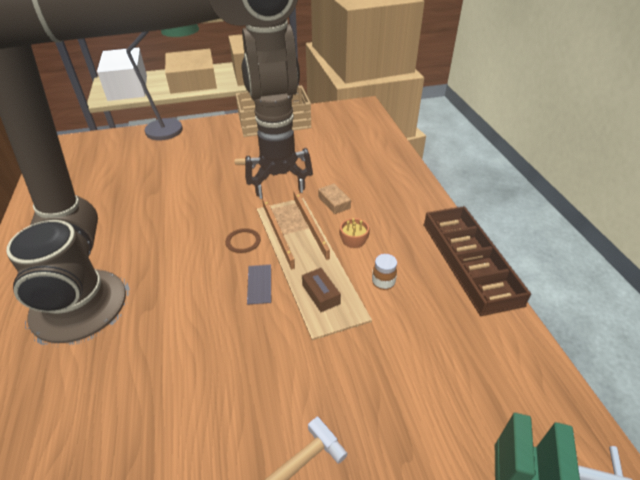

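The side view shows the lane running from the apron end at (340,325) to the inlay at (290,217), with the block at (321,289). I'll zoom in to get the corners.

Run:
```python
import cv2
f=cv2.imread('pics/side0.png')[185:335,220:420]
cv2.imwrite('pics/z0.png',cv2.resize(f,None,fx=4,fy=4,interpolation=cv2.INTER_CUBIC))
```

```text
(no output)
```

View pics/z0.png

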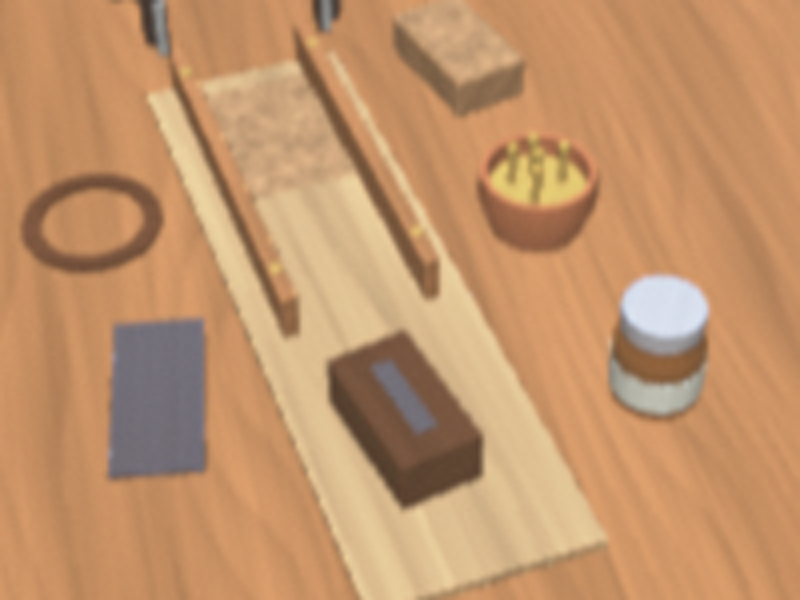

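```bash
cat > h.py <<'E'
import numpy as np
from scipy.optimize import least_squares
from scipy.spatial.transform import Rotation as Ro
CAM={'side':(np.array([[454.99408545,0,314.52200991],[0,454.99408545,239.90971289],[0,0,1]]),np.array([0.42195605,-0.83081663,0.87483583]),Ro.from_euler('xyz',[-132.98818857,0.89553333,-13.12511041],degrees=True).as_matrix())}
def proj(P,c):
    K,o,R=c; q=(K@(R.T@(np.asarray(P,float)-o).T)).T
    return q[:,:2]/q[:,2:]
def place(p,L):
    c,s=np.cos(p[2]),np.sin(p[2]); L=np.asarray(L)/1000
    return np.c_[p[0]+c*L[:,0]-s*L[:,1],p[1]+s*L[:,0]+c*L[:,1],L[:,2]]
def fit(L,uv,cam,p0):
    r=least_squares(lambda p:(proj(place(p,L),cam)-uv).ravel(),p0,loss='soft_l1')
    print('res px',np.round(r.fun.reshape(-1,2),1).tolist()); return r.x
def inlane(l,b):
    d=b[:2]-l[:2];c,s=np.cos(l[2]),np.sin(l[2])
    return np.array([c*d[0]+s*d[1],-s*d[0]+c*d[1]])*1e3,np.degrees(b[2]-l[2])
E
python3 - <<'E'
from h import *
f=lambda a:np.array(a)/4.+[220,185]
c=CAM['side']
l=fit([(-270,-75,8),(230,75,8),(-50,43,8),(-50,55,44),(-50,43,44),(-50,-43,44),(-50,-55,44),(-50,-43,8)],f([(606,543),(150,95),(299,328),(279,303),(298,294),(421,268),(438,260),(428,296)]),c,[.45,0,1.5])
b=fit([(50,28,48),(50,-28,48),(-50,-28,48),(-50,28,48),(-50,28,8)],f([(329,366),(405,331),(481,436),(402,469),(406,507)]),c,[.45,-.1,1.5])
print(l,np.degrees(l[2]),b,np.degrees(b[2]),inlane(l,b))
for n,L in dict(mouth=(-50,0,8),inlay=(150,0,8),end=(-270,0,8)).items(): print(n,place(l,[L]))
E
```

```text
res px [[-0.4, -0.4], [-0.2, -0.6], [0.3, 1.7], [0.1, -0.6], [-0.1, 0.5], [0.6, -1.0], [0.6, -0.1], [-1.2, 1.6]]
res px [[-0.9, -1.6], [0.1, -0.8], [1.4, -0.1], [0.3, 0.5], [-0.6, 1.7]]
[0.58269921 0.03701837 1.67694121] 96.08165408672211 [ 0.59055264 -0.12036332  1.82974176] 104.83648019665146 (array([-157.3279747 ,    8.86467446]), np.float64(8.754826109929347))
mouth [[ 0.58799649 -0.01270022  0.008     ]]
inlay [[0.56680735 0.18617416 0.008     ]]
end [[ 0.61130454 -0.23146205  0.008     ]]
```

```bash
python3 -m inch '[[0.2,-31,1,-20,0],[0.2,-31,1,-20,0],[0.2,-32,1,-20,0],[0.2,-32,2,-20,0],[0.2,0,0,0,10.5],[0.2,0,0,0,10.5],[0.2,0,0,0,10.5],[0.2,0,0,0,10.5],[0.2,0,0,0,10.5],[0.2,0,0,0,10.5],[0.2,0,0,0,10.5],[0.2,0,0,0,10.4],[0.2,0,0,0,0],[0.2,0,0,0,0]]'
python3 - <<'E'
from station import env
import cv2
d=env.get_image("wrist");cv2.imwrite('pics/w1.png',d['frame']);print(repr(d['camera_matrix']),d['origin'],d['orientation'])
s=env.get_state();print(s['joint_pos'],s['eef_rot'])
E
```

```text
clock: 1.85
position: [0.5299, -0.126, 0.3111]
eef_rot: [-180.0, 0.0, 6.3]
force: [-0.6, -0.7, -0.6]
opening: 0.051
finger_force: 0.0
array([[347.94841437,   0.        , 312.25439455],
       [  0.        , 347.94841437, 238.98002234],
       [  0.        ,   0.        ,   1.        ]]) [ 0.61492729 -0.11731939  0.45414918] [ 1.60815983e+02  3.09180731e-02 -8.36659863e+01]
[-1.33756411e+01  1.03188107e+01  1.14393632e+01  9.11403708e+01
 -1.14636320e-03  1.60387078e+02] [-1.79994428e+02  1.90532406e-02  6.23728256e+00]
```

View pics/w1.png

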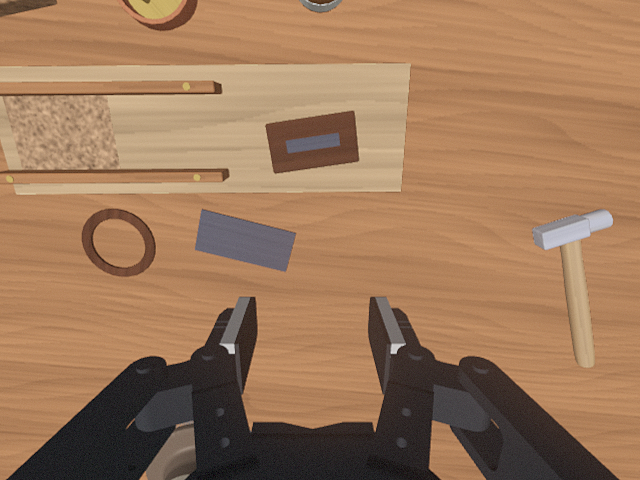

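The wrist view shows the board corners at (410,63), (402,191) and (17,194), the rail ends at (221,88) and (228,176), and the block's top corners. I'll use these to check the side-camera fit.

Run:
```python
from h import *
c=(np.array([[347.948,0,312.254],[0,347.948,238.98],[0,0,1]]),np.array([0.61492729,-0.11731939,0.45414918]),Ro.from_euler('xyz',[160.815983,.0309,-83.666],degrees=True).as_matrix())
l=fit([(-270,-75,8),(-270,75,8),(230,75,8),(-50,-55,44),(-50,43,44),(-50,55,44)],np.array([(410,63),(402,191),(17,194),(215,82),(222,170),(222,181)],float),c,[.58,.03,1.67])
b=fit([(50,-28,48),(-50,-28,48),(-50,28,48),(50,28,48)],np.array([(266,124),(354,111),(358,160),(274,173)],float),c,[.59,-.12,1.8])
print(l,np.degrees(l[2]),b,np.degrees(b[2]),inlane(l,b))
print(inlane(l,np.array([.5299,-.126,0])))
```

```text
res px [[1.1, -0.5], [-0.8, 0.2], [-0.8, 0.0], [-1.0, -2.1], [0.4, 1.6], [1.3, 0.9]]
res px [[-1.4, -0.5], [0.4, -1.1], [1.4, 1.4], [-0.4, 0.8]]
[0.58116095 0.03551665 1.68897818] 96.77132162089896 [ 0.58867352 -0.1206563   1.82306131] 104.45371895795508 (array([-155.96936975,   10.95371441]), np.float64(7.68239733705612))
(array([-154.34598946,   69.94732362]), np.float64(-96.77132162089896))
```

```bash
python3 -m inch '[[0.2,0,0,40,0],[0.2,0,0,40,0],[0.2,0,0,40,0],[0.2,0,0,40,0],[0.2,0,0,40,0],[0.2,0,0,40,0],[0.2,0,0,25,0],[0.2,0,0,15,0],[0.2,0,0,11,0],[0.2,0,0,0,0],[0.2,3,0,0,0],[0.2,3,0,0,0],[0.2,3,0,0,0],[0.2,3,0,0,0],[0.2,3,0,0,0],[0.2,3,0,0,0],[0.2,2,0,0,0],[0.2,2,0,0,0],[0.2,0,0,0,0]]'
python3 - <<'E'
from station import env
from h import *
import cv2
d=env.get_image("side");f=d['frame'][185:335,220:420]
cv2.imwrite('pics/z1.png',cv2.resize(f,None,fx=4,fy=4,interpolation=cv2.INTER_CUBIC))
s=env.get_state();print(inlane(np.array([.582,.0363,np.radians(96.5)]),np.r_[s['position'][:2],0]))
E
```

```text
clock: 4.28
position: [0.5521, -0.1237, 0.0203]
eef_rot: [180.0, -0.0, 6.1]
force: [-0.3, -0.1, 0.2]
opening: 0.0513
finger_force: 0.0
(array([-155.61517551,   47.81351868]), np.float64(-96.5))
```

View pics/z1.png

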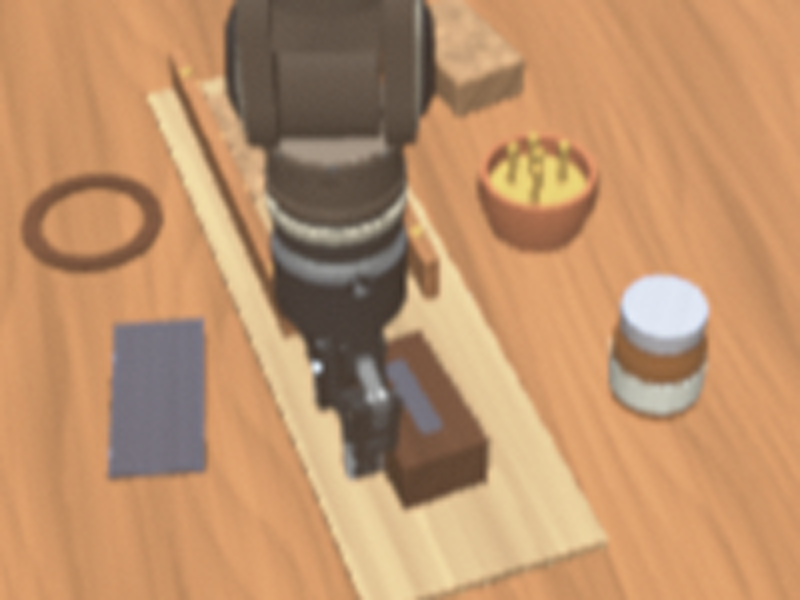

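```bash
python3 -m inch '[[0.2,2.5,0,0,0],[0.2,2.5,0,0,0],[0.2,2,0,0,0],[0.2,2,0,0,0],[0.2,0,0,0,0],[0.2,-10,0,0,0],[0.2,-15,0,0,0],[0.2,0,0,-30,0],[0,0,0,-40,0],[0,0,0,-40,0],[0,32,28,0,0],[0,32,28,0,0],[0,0,28,0,0],[0,0,0,0,-10.05],[0,0,0,0,-10.05],[0,0,0,0,-10.05],[0,0,0,0,-10.05],[0,0,0,0,-10.05],[0,0,0,0,-10.05],[0,0,0,0,-10.05]]'; python3 -m inch '[[-0.4,0,0,0,-10.05],[-0.4,0,0,0,-10.05],[-0.4,0,0,0,0],[-0.4,0,0,0,0]]'
python3 - <<'E'
from station import env
from h import *
import cv2
d=env.get_image("wrist");cv2.imwrite('pics/w2.png',d['frame']);print(d['origin'],d['orientation'])
s=env.get_state();print(inlane(np.array([.582,.0363,np.radians(96.5)]),np.r_[s['position'][:2],0]))
E
```

```text
clock: 6.82
position: [0.6074, -0.2021, 0.1303]
eef_rot: [-180.0, -0.0, 76.8]
force: [0.8, -0.4, 0.7]
opening: 0.0427
finger_force: 0.0
clock: 7.32
position: [0.608, -0.2022, 0.1304]
eef_rot: [-180.0, 0.0, 96.4]
force: [0.2, -0.3, 0.0]
opening: 0.0255
finger_force: 0.0
[ 0.59957855 -0.11872637  0.27351094] [1.60916860e+02 5.77096277e-02 6.43720590e+00]
(array([-239.83178027,    1.02394731]), np.float64(-96.5))
```

View pics/w2.png

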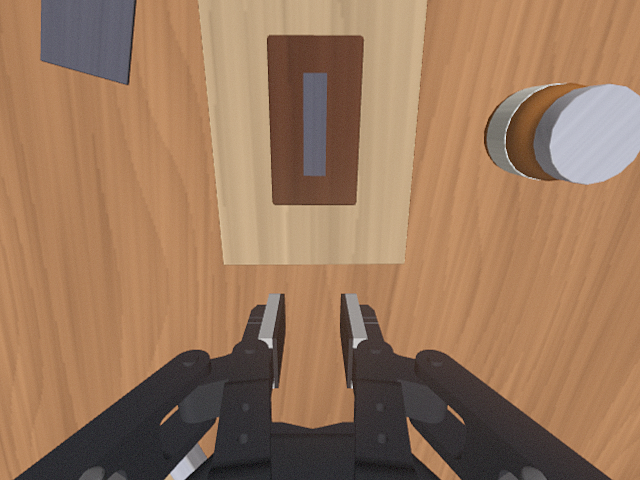

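The block now lies straight on the board's centre line: its top corners are (267,36), (363,36), (356,205) and (273,205), and the board's near corners are (224,265) and (405,264).

Run:
```python
from h import *
c=(np.array([[347.948,0,312.254],[0,347.948,238.98],[0,0,1]]),np.array([0.59957855,-0.11872637,0.27351094]),Ro.from_euler('xyz',[160.91686,.0577,6.4372],degrees=True).as_matrix())
b=fit([(50,28,48),(50,-28,48),(-50,-28,48),(-50,28,48)],np.array([(267,36),(363,36),(356,205),(273,205)],float),c,[.59,-.12,1.7])
print(b,np.degrees(b[2]))
K,o,R=c
def ray(u,z):
    d=R@np.linalg.inv(K)@[*u,1]; return (o+d*(z-o[2])/d[2])[:2]
n=[ray(u,.008) for u in((224,265),(405,264),(200,0),(427,0))]
print(n)
e=n[1]-n[0];print('width',np.hypot(*e),'yaw',np.degrees(np.arctan2(e[1],e[0]))+90)
m0=(n[0]+n[1])/2;m1=(n[2]+n[3])/2;d=m1-m0;yaw=np.arctan2(d[1],d[0]);print('mid yaw',np.degrees(yaw))
for y in(yaw,np.radians(96.5)):
    l=np.r_[m0+.27*np.array([np.cos(y),np.sin(y)]),y]
    print(l,inlane(l,b),inlane(l,np.array([.608,-.2022,0])))
```

```text
res px [[-1.1, -0.7], [1.1, -0.6], [0.7, 1.4], [-0.6, 1.4]]
[ 0.60144167 -0.1236662   1.68254752] 96.40287184651572
[array([ 0.53946098, -0.24094474]), array([ 0.68835696, -0.22317494]), array([ 0.51831555, -0.05428062]), array([ 0.66548668, -0.03771731])]
width 0.1499525908277321 yaw 96.80570398913764
mid yaw 96.74577722566235
[0.58219363 0.03607098 1.68853235] (array([-160.89229257,   -0.35138121]), np.float64(-0.34290537914663627)) (array([-239.65278295,    2.36059883]), np.float64(-96.74577722566235))
[0.5833441  0.03620456 1.68424273] (array([-1.60891789e+02,  1.16651387e-01]), np.float64(-0.09712815348428053)) (array([-239.6631882 ,    2.49075479]), np.float64(-96.5))
```

```bash
python3 -m inch '[[-0.4,0,2,40,-0.2],[-0.4,0,0,40,0],[-0.4,0,0,20,0],[-0.4,0,0,10,0],[-0.4,0,0,0,0],[-0.4,4,0,0,0],[-0.4,4,0,0,0],[-0.4,4,0,0,0],[-0.4,4,0,0,0],[-0.4,4,0,0,0],[-0.4,6,0,0,0],[-0.4,8,0,0,0],[-0.4,8,0,0,0],[-0.4,8,0,0,0],[-0.4,8,0,0,0],[-0.4,8,0,0,0],[-0.4,6,0,0,0],[-0.4,4,0,0,0],[-0.4,2,0,0,0],[-0.4,0,0,0,0]]'
python3 - <<'E'
from station import env
from h import *
import cv2
d=env.get_image("wrist");cv2.imwrite('pics/w3.png',d['frame']);print(d['origin'],d['orientation'])
s=env.get_state();print(inlane(np.array([.583,.0361,np.radians(96.65)]),np.r_[s['position'][:2],0]))
E
```

```text
clock: 9.88
position: [0.6012, -0.1241, 0.0201]
eef_rot: [-180.0, -0.0, 96.8]
force: [-0.7, -0.8, -0.1]
opening: 0.0253
finger_force: 0.0
[ 0.59222521 -0.04080439  0.16330519] [1.60957274e+02 6.81451743e-02 6.82365699e+00]
(array([-161.25890398,    0.57608689]), np.float64(-96.65))
```

View pics/w3.png

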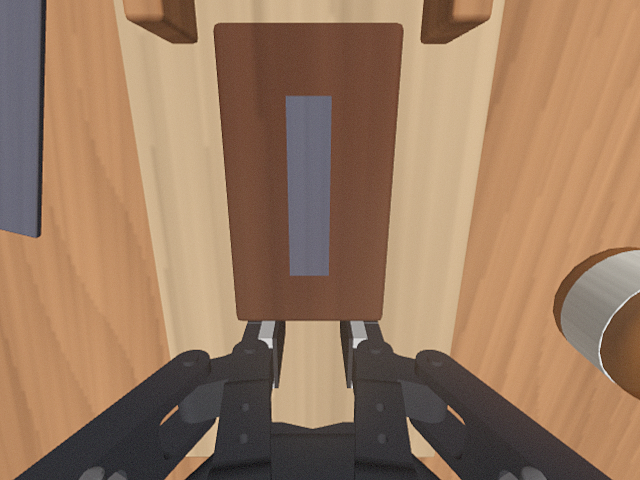

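The block's front is between the rail ends, with the rail bottoms at columns 196 and 421 and the block centred on 308.5. I'll keep going straight.

```bash
python3 -m inch '[[-0.4,4,0,0,0],[-0.4,8,0,0,0],[-0.4,8,0,0,0],[-0.4,8,0,0,0],[-0.4,8,0,0,0],[-0.4,8,0,0,0],[-0.4,8,0,0,0],[-0.4,8,0,0,0],[-0.4,8,0,0,0],[-0.4,8,0,0,0],[-0.4,8,0,0,0],[-0.4,8,0,0,0],[-0.4,8,0,0,0],[-0.4,8,0,0,0],[-0.4,8,0,0,0],[-0.4,4,0,0,0],[-0.4,0,0,0,0]]'
python3 - <<'E'
from station import env
from h import *
import cv2
d=env.get_image("wrist");cv2.imwrite('pics/w4.png',d['frame']);print(d['origin'],d['orientation'])
s=env.get_state();print(inlane(np.array([.583,.0361,np.radians(96.65)]),np.r_[s['position'][:2],0]))
E
```

```text
clock: 12.05
position: [0.5872, -0.0048, 0.0203]
eef_rot: [-180.0, -0.0, 96.8]
force: [-0.6, -0.3, -0.2]
opening: 0.0256
finger_force: 0.0
[0.57817126 0.0785279  0.16346638] [1.60936115e+02 5.08016377e-02 6.84453258e+00]
(array([-41.30348679,   0.57895133]), np.float64(-96.65))
```

View pics/w4.png

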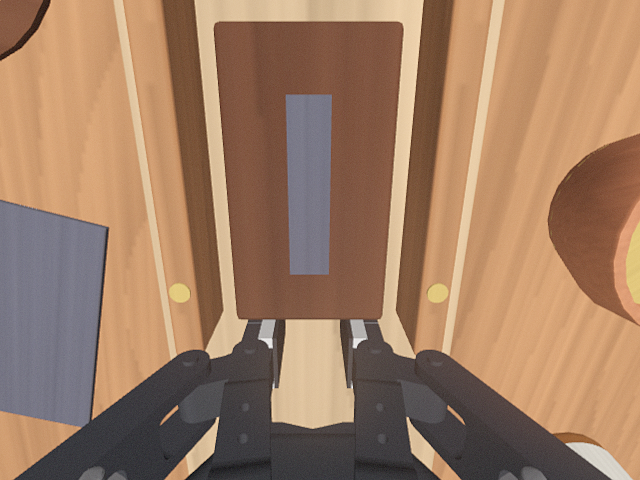

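The block is still centred between the rails. The gripper knuckles look only about 6 mm above the rail tops, so I'll back off slightly, raise 8 mm and continue.

```bash
python3 -m inch '[[-0.4,-3,0,0,0],[-0.4,0,0,-8,0],[-0.4,2,0,0,0],[-0.4,4,0,0,0],[-0.4,8,0,0,0],[-0.4,8,0,0,0],[-0.4,8,0,0,0],[-0.4,8,0,0,0],[-0.4,8,0,0,0],[-0.4,8,0,0,0],[-0.4,8,0,0,0],[-0.4,8,0,0,0],[-0.4,8,0,0,0],[-0.4,8,0,0,0],[-0.4,8,0,0,0],[-0.4,8,0,0,0],[-0.4,8,0,0,0],[-0.4,6,0,0,0],[-0.4,5,0,0,0],[-0.4,0,0,0,0]]'
python3 - <<'E'
from station import env
from h import *
import cv2
d=env.get_image("wrist");cv2.imwrite('pics/w5.png',d['frame']);print(d['origin'],d['orientation'])
s=env.get_state();print(inlane(np.array([.583,.0361,np.radians(96.65)]),np.r_[s['position'][:2],0]))
E
```

```text
clock: 14.6
position: [0.5732, 0.1125, 0.0282]
eef_rot: [-180.0, -0.0, 96.8]
force: [-0.0, -0.7, 0.2]
opening: 0.0256
finger_force: 0.0
[0.56420358 0.19579475 0.17135074] [1.60953292e+02 6.70805203e-02 6.84788965e+00]
(array([76.81756039,  0.94618456]), np.float64(-96.65))
```

View pics/w5.png

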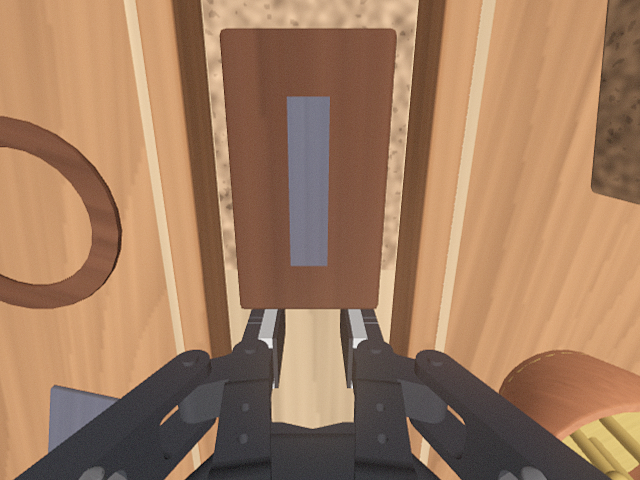

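The cork's near edge is at row 268 and the block's rear top corners are at (242,308) and (378,308), front at (221,29) and (396,29).

Run:
```python
from h import *
K=np.array([[347.948,0,312.254],[0,347.948,238.98],[0,0,1]]);o=np.array([0.56420358,0.19579475,0.17135074]);R=Ro.from_euler('xyz',[160.953292,.067,6.848],degrees=True).as_matrix()
b=fit([(50,28,48),(50,-28,48),(-50,-28,48),(-50,28,48)],np.array([(221,29),(396,29),(378,308),(242,308)],float),(K,o,R),[.57,.17,1.7])
def ray(u,z):
    d=R@np.linalg.inv(K)@[*u,1]; return (o+d*(z-o[2])/d[2])[:2]
l=np.array([.583,.0361,np.radians(96.65)])
print(inlane(l,b));
for r in(266,268,270):print('cork edge',[inlane(l,np.r_[ray((u,r),.008),0])[0].round(1) for u in(237,388)])
```

```text
res px [[-2.3, -0.4], [3.2, -0.6], [1.2, 3.3], [-1.4, 3.3]]
(array([137.29776701,   1.23898274]), np.float64(0.23711853765004848))
cork edge [array([89.7, 38.5]), array([ 90. , -38.5])]
cork edge [array([88.5, 38.6]), array([ 88.9, -38.6])]
cork edge [array([87.4, 38.7]), array([ 87.7, -38.7])]
```

```bash
python3 -m inch '[[-0.4,3,0,0,0],[-0.4,4,0,0,0],[-0.4,3.5,0,0,0],[-0.4,2,0,0,0],[-0.4,0,0,0,0],[-0.4,-4,0,0,0],[-0.4,-8,0,0,0],[-0.4,-8,0,0,0],[-0.4,0,0,-20,0],[-0.4,0,0,-30,0],[-0.4,0,0,-40,0],[-0.4,0,0,-40,0],[-0.4,-20,0,-40,0],[-0.4,-30,0,0,0],[-0.4,0,0,0,0],[-0.4,0,0,0,0]]'
python3 - <<'E'
from station import env
import cv2
d=env.get_image("wrist");cv2.imwrite('pics/w6.png',d['frame']);print(d['origin'],d['orientation'])
E
```

```text
clock: 16.65
position: [0.5799, 0.0546, 0.1979]
eef_rot: [-180.0, -0.0, 96.7]
force: [0.1, -0.3, -0.3]
opening: 0.0259
finger_force: 0.0
[0.57105331 0.13797707 0.34101797] [1.60936925e+02 9.70655870e-02 6.77209048e+00]
```

View pics/w6.png

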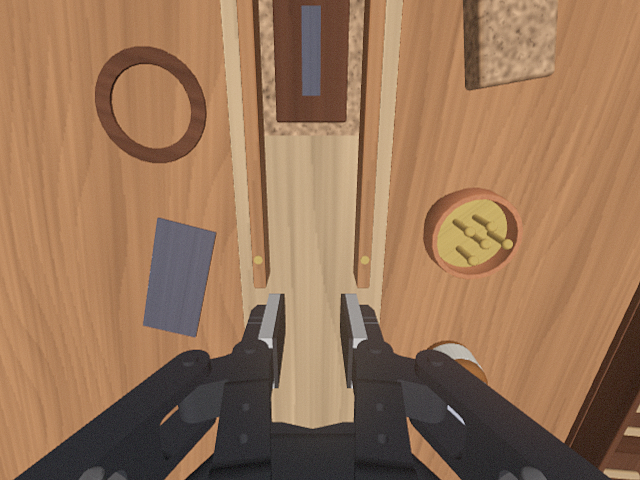

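The block sits square between the rails, with its rear top edge at row 122 and cork still visible behind it up to row 136.

Run:
```python
from h import *
from station import env
K=np.array([[347.948,0,312.254],[0,347.948,238.98],[0,0,1]]);o=np.array([0.57105331,0.13797707,0.34101797]);R=Ro.from_euler('xyz',[160.936925,.097,6.772],degrees=True).as_matrix()
def ray(u,z):
    d=R@np.linalg.inv(K)@[*u,1]; return (o+d*(z-o[2])/d[2])[:2]
l=np.array([.583,.0361,np.radians(96.65)])
f=lambda u,z:inlane(l,np.r_[ray(u,z),0])[0]
a,b,c=f((277,122),.048),f((346,122),.048),f((311,136),.008);print(a,b,c)
x=(a+b)[0]/2+50-c[0]-62;print('x in inlay mm',x)
if abs(x)<8: print(env.finish_job())
```

```text
[100.05660898  28.70565834] [100.17467308 -26.37435951] [87.58757647  1.75244405]
x in inlay mm 0.5280645575488307
the job is handed in; nothing more can be done
None
```

The heel block is on the cork inlay and the job is handed in: by my last wrist-camera measurement it stands about 0.5 mm from the inlay's centre along the lane, about 1 mm off across it and square, with no sign of rail contact and the gripper clear; the judge returned no verdict.

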